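# Sort breakers and contactors at the panel bench

### The arm

A 7-joint arm with a two-finger parallel gripper is mounted at the origin on the work surface. World frame = base frame: x ahead of the robot, y to its left, z up, the work surface at z = 0. Lengths are in m, angles in rad, forces in N, time in s.
With the tool pointing down it reaches from about 0.425 to 0.875 m from the base axis. Payload 9.9 kg.
Tool frame: the origin (TCP) lies on the mounting face of the last link; the fingertips stand 173 mm ahead of it and the grasp point (between the pads) lies 155 mm ahead of it (manip.tip_extent is the distance from the TCP to the fingertips, in m); z points along the fingers, y is the line along which they close (so a half turn about z gives the same grasp; the last joint's range is limited). The gripper opens to 85 mm and grips with 20 to 120 N. Pads are 22 mm wide; open, the fingers measure 114 mm over their backs; the gripper's body (76 mm by 85 mm) begins 54 mm behind the grasp point. The pads swing forward as they close: fully open they stand 13 mm farther back than shut.
Start: joints at [-1.378, 0.576, 0.025, 1.437, -0.015, 1.129, -0.057], TCP at [0.184, 0.649, 0.405] pointing down, gripper open.
Joint ranges: [-2.76, 2.76], [-0.34, 2.15], [-1.52, 1.57], [0.19, 2.46], [-1.09, 4.23], [0.17, 1.99], [-2.82, 2.82]. Speed limits (rad/s): [2.22, 2.22, 3.01, 3.01, 3.14, 3.14, 3.14].

### API

Orientations are given as a unit quaternion [w, x, y, z].
In Python, from rig import sensors, optics, finish_job, manip gives the robot as it stands.
- The arm moves only by the tool apply_moves, never from a script. Its argument "targets" is a list that holds one entry, the list of rows, each a list of 6 numbers: the shift along the tool's x, y, z scaled (see below), then the turn, a rotation vector about the tool's x, y, z scaled (see below). In form: [[[tx, ty, tz, ax, ay, az], ...]]. A call has 1 to 20 rows; each row is the pose to reach, as a shift and turn from the pose commanded when the call began, along the tool's axes at that moment; what a row does not reach only later rows make up. The controller multiplies each number of a shift by 0.3 m and each number of a turn by pi/4 rad. A row lasts 1/12 s, in which the tool goes at most 41.7 mm and 7.16 degrees, less where a joint would pass 70% of its speed; a pose out of reach is approached as far as the arm can. A call with a number of a shift or a turn outside -1 to 1 is refused whole. A call with a gripper value outside its range is refused whole. "hand" is the gripper's target within -1 to 1 (fully open at 1, half-way at 0, shut at -1), set as the call begins (left out, the last holds). The fingers move at their own pace and stop on an object; "grip_force" is the grip in N (left out, the last holds). Time passes only in rows, so rows that repeat a pose let the fingers close. It gives the time, the measured TCP pose, the force, the opening and the grip force at its end, in the units of the state.
- sensors.sense(): the state, without advancing time (a new reading comes with each control period).
- optics.camera(name): name is "side" or "top" or "wrist"; returns a dict with "color" (480x640x3 uint8, red, green, blue), "range_z" (480x640 float32, m along the optical axis (not along the pixel's ray), 0 where there is no reading), "camera_matrix" (3x3 intrinsics, pixels), "world_to_cam" (4x4, takes a point from world to camera coordinates). Camera axes: x right, y down, z forward; pixel columns grow to the right and rows downward; lengths in m; the calibration is good to about 2 mm. A picture is of the moment at which its call begins.
- finish_job(): hands the job in; it is judged then, once.
The state is a dict: "time": time; "q": joint angles; "dq": joint speeds; "joint_efforts": joint torques, N m; "tcp_pos": TCP position; "tool_rot": TCP orientation; "force": force on the tool from outside, world axes, zero at the start; "moment": the same for the moment, N m; "finger_gap": finger opening in m; "grasp_force": force on a finger pad.
Only numpy, scipy, OpenCV 4.12 (cv2) and the standard library are available. Lean on these libraries where they do the work, as an engineer would, in place of code of your own. Each camera call takes 0.05 s, during which the arm holds its last target. There are 200 camera calls.

### The job

Sort the leftover switchgear into the two bins by shape: the breaker still hooked on the rail (slide it off the rail's free end) and the loose breaker go in the bin that already holds a breaker, the loose contactor in the bin that already holds a contactor. Set each one down gently, upright on the bin's floor as the one already there, which stays in its bin, upright. Leave the other things on the bench alone.

Things in the scene. Friction and masses are not known exactly. Their poses are not given: they have to be found in the camera images.
- rail_breaker: Breaker, same shape and axes as the bench breaker, hooked on the rail: its T-slot holds the rail's lips (play about 2 up, 1.5 sideways), so it cannot be lifted off, only slid along the rail (light friction) and off the free end. Starts with its underside 18.5 above the bench, its y along the rail's y, at most 35 from the rail's middle
- bench_breaker: Loose, upright on the bench: white two-pole breaker, 85 long (x), 36 wide (y). Body to height 44; nose 45 long, 36 wide (centred) from 44 to 66: grip it there across its width; black toggle 12x24 on top to 74. Origin: centre of the underside, z up. T-slot in the underside along y: mouth 27 wide for the lowest 3.5, then 38 wide up to 7.5 above the underside. About 0.24 kg
- bench_contactor: Loose on the bench, upright: white plastic contactor, 75 long (its x) by 45 wide (its y): base to height 48, upper block 55 long by 45 wide from 48 to 74, black actuator block 26x30 on top to 82; flat underside. Origin: centre of the underside, z up. Grip it across its 45 mm width on the upper block. About 0.34 kg
- breaker_bin: grey open bin fixed to the bench, outside 210 (its x) by 145 (its y) by 45 high, walls and floor 5 thick; origin: centre of the underside. Both bins look alike; which side each is on varies. This one already holds one breaker, standing across it near its +x end
- contactor_bin: grey open bin fixed to the bench, outside 210 (its x) by 145 (its y) by 45 high, walls and floor 5 thick; origin: centre of the underside. Both bins look alike; which side each is on varies. This one already holds one contactor, standing across it near its +x end
- sample_breaker: Breaker already in the breaker bin, centre about 68 along the bin's +x from the bin's centre, lying across the bin (its x along the bin's y), as the bench breaker in shape
- sample_contactor: Contactor already in the contactor bin, centre about 65 along the bin's +x from the bin's centre, lying across the bin, as the bench contactor in shape
- rail: Fixed steel top-hat rail 170 long along its y, on an aluminium plate 90 by 150 by 4. Lips 35 wide, 2 thick, top at height 26; stem below them 20 wide. A grey end bracket (12 thick, 50 wide, top at height 45) blocks the +y end (its y from 73 to 85); the -y end is free. Origin: centre of the underside, z up
- rail_free_end (a point): Point on the top of the rail at its free end (85 along the rail's -y from its centre, 26 high)
- terminal_block: bystander: grey strip of terminals 70x24x36 high on the bench between the loose parts; origin centre of the underside
- meter: bystander: black hand meter 75x150, 41 high, behind the rail; origin centre of the underside
- tape_roll: bystander: black tape roll, 100 across, 19 high, behind the rail; origin centre of the underside
- screwdriver: bystander: screwdriver 200 long lying beyond the right-hand bin; its x runs along it, handle at -x
- rail_offcut: bystander: loose piece of rail 140 long (its y), 35 wide, 7.5 high, behind the rail; origin centre of the underside
- ferrule_box: bystander: small cardboard box 60x90x30 beyond the left-hand bin; origin centre of the underside
Not all that is in view belongs to the job. Leave any green look-alike of the sample_contactor alone.

How it is judged:
By the outcome, as a careful person would: the job done as asked, in the order asked, and still so for the second after the job is handed in, with the robot touching nothing.
It also fails if it takes over 66 s, if anything falls off the work surface, if the arm or the gripper's body presses on something with over 40 N, if the wrist force passes 120 N, or if a joint passes its speed limit or range.

## Working session

There is one attempt and no reset: what is moved stays moved. The work goes in short steps, Python scripts to look and compute and a tool call to move; the robot and the scene stay as the last step left them, time stands still between calls to the robot, and variables do not carry over. Pictures are saved under pics/ and viewed, at most 10 in all, crops included, and the job is handed in when it is done.

Besides the shell and the picture viewer there is one more tool, called as name(argument=value, ...) on one line, values as JSON. apply_moves: Moves the arm, as the interface text tells. Shifts and turns lie within -1 to 1; 1 stands for 0.3 m of shift or pi/4 rad of turn. Its arguments: {"type":"object","properties":{"targets":{"type":"array"},"hand":{"type":"number"},"grip_force":{"type":"number"}},"required":["targets"]}

```bash
mkdir -p pics; ls; cat > h.py <<'E'
import numpy as np, cv2
from rig import sensors, optics, finish_job, manip
from scipy.spatial.transform import Rotation as R
def rot(s): q=s["tool_rot"]; return R.from_quat([q[1],q[2],q[3],q[0]])
def cloud(c):
    K=c["camera_matrix"];z=c["range_z"];v,u=np.mgrid[:480,:640]
    p=np.stack([(u-K[0,2])/K[0,0]*z,(v-K[1,2])/K[1,1]*z,z],-1)
    T=np.linalg.inv(c["world_to_cam"]); w=p@T[:3,:3].T+T[:3,3]; w[z==0]=np.nan
    return w
E
python3 - <<'E'
from h import *
s=sensors.sense();print(s)
for n in("top","side"):
    c=optics.camera(n);np.savez(n+".npz",**c);cv2.imwrite(f"pics/{n}1.png",c["color"][...,::-1])
E
```

```text
pics
{'time': 0.0, 'q': array([-1.37778089,  0.57653762,  0.02486375,  1.43792663, -0.01499456,
        1.12897747, -0.05653954]), 'dq': array([ 0.00178785,  0.00123688,  0.00079739, -0.00020773, -0.00197285,
       -0.00048453,  0.00208769]), 'joint_efforts': array([-5.94985959e-04, -7.65765524e+01,  2.25037716e+00, -2.85961568e+01,
        1.53711636e-02,  1.28614646e-02,  3.97068618e-05]), 'tcp_pos': array([0.184418  , 0.64914506, 0.40383258]), 'tool_rot': array([-6.36048594e-05,  1.37976021e-01,  9.90435220e-01, -8.29662988e-04]), 'force': array([-0.20657672,  0.635358  , -0.3420495 ]), 'moment': array([0.0510881 , 0.00660509, 0.05374021]), 'grasp_force': 0.0, 'finger_gap': 0.08526144061008518}
```

View pics/top1.png

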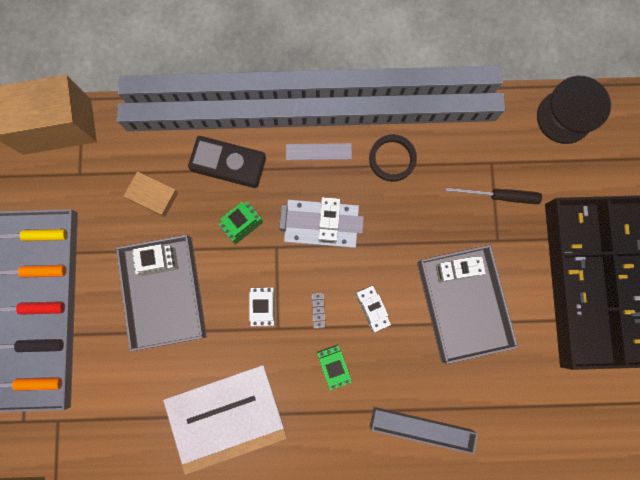

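View pics/side1.png

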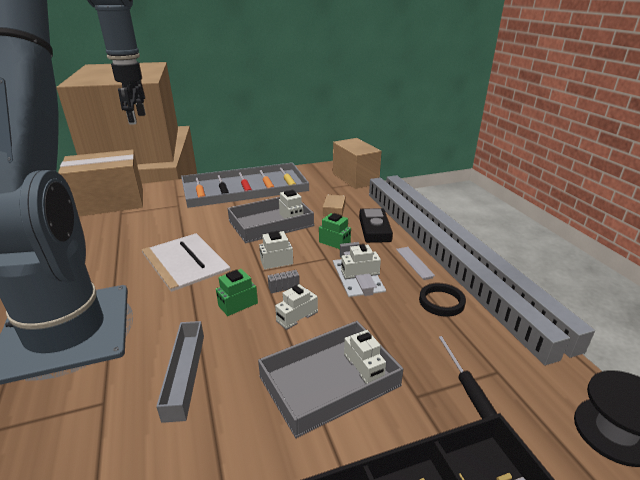

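The top view shows the contactor bin on the left (160,292) and the breaker bin on the right (467,304). The rail breaker is at (330,218), with the rail's free end to its right (362,222). The loose contactor is at (261,306), the loose breaker at (374,308), and the green decoys at (240,221) and (334,367). The side view agrees.

```bash
python3 - <<'E'
from h import *
c=dict(np.load("top.npz"));w=cloud(c);np.set_printoptions(precision=4,suppress=True)
print("bench z",w[330:340,225:235,2].mean(), "px", np.linalg.norm(w[300,301]-w[300,300]))
def rect(name,u0,u1,v0,v1,z0,z1):
    p=w[v0:v1,u0:u1].reshape(-1,3);m=(p[:,2]>z0)&(p[:,2]<z1);p=p[m]
    r=cv2.minAreaRect((p[:,:2]*1000).astype(np.float32)); 
    print(name,len(p),"c",np.array(r[0]),"size",np.array(r[1]),"ang",round(r[2],1),"z",np.median(p[:,2]),"mean",p.mean(0))
rect("railbr top",315,345,190,250,.075,.1)
rect("railbr all",315,345,190,250,.045,.1)
rect("rail",276,370,195,252,.021,.030)
rect("bracket",276,290,195,252,.038,.05)
rect("plate",276,370,195,252,.002,.008)
rect("bb all",350,396,280,340,.03,.08)
rect("bb nose",350,396,280,340,.055,.08)
rect("con all",240,280,280,335,.035,.09)
rect("con up",240,280,280,335,.066,.09)
rect("Lbin",110,210,230,355,.03,.050)
rect("Rbin",412,522,240,368,.03,.050)
rect("Lsamp",125,185,235,285,.055,.1)
rect("Rsamp",425,492,245,290,.055,.1)
rect("term",308,330,288,332,.02,.05)
rect("green2",310,356,340,394,.03,.1)
rect("green1",215,265,195,246,.03,.1)
big=np.vstack([cv2.resize(c["color"][a:a+70,b:b+130],(780,420),interpolation=cv2.INTER_CUBIC) for a,b in((185,270),)])
cv2.imwrite("pics/z1.png",big[...,::-1])
E
```

```text
bench z -0.0016481183076407445 px 0.003508151256312987
railbr top 426 c [639.6984 -31.2077] size [35.8437 45.3857] ang 83.6 z 0.08356404053739652 mean [ 0.6389 -0.031   0.0845]
railbr all 790 c [639.5081 -31.1766] size [35.8468 86.6571] ang 83.6 z 0.0804155808294621 mean [ 0.6358 -0.0307  0.0735]
rail 956 c [629.9744 -17.2627] size [166.3351  61.8163] ang 82.3 z 0.024671746330064526 mean [ 0.6406 -0.0198  0.0248]
bracket 141 c [649.7146  61.6455] size [12.1068 48.3242] ang 84.1 z 0.04319885750054242 mean [0.6494 0.0616 0.0433]
plate 981 c [641.9153 -19.3983] size [196.2813 120.0376] ang 88.4 z 0.003514318388956772 mean [ 0.6367 -0.0137  0.0038]
bb all 837 c [ 459.8681 -113.8047] size [86.8228 36.4554] ang 22.0 z 0.06096899255511867 mean [ 0.4593 -0.1128  0.0549]
bb nose 442 c [ 459.6695 -113.8913] size [44.8469 36.4461] ang 22.1 z 0.06505095053991827 mean [ 0.4594 -0.1133  0.0658]
con all 939 c [470.4836 106.7751] size [45.6206 75.5488] ang 89.5 z 0.0722322256238721 mean [0.4692 0.1058 0.0676]
con up 686 c [469.686 107.046] size [45.2796 53.8914] ang 88.9 z 0.07363244491586074 mean [0.4698 0.1068 0.0751]
Lbin 1387 c [504.8835 312.6351] size [210.6295 147.0484] ang 8.9 z 0.04177318093203031 mean [0.5137 0.3146 0.0407]
Rbin 1626 c [ 465.0462 -303.0837] size [210.2001 146.7865] ang 10.7 z 0.04302599535453144 mean [ 0.4756 -0.3021  0.0421]
Lsamp 761 c [569.7714 318.3721] size [45.5684 65.0139] ang 8.9 z 0.07771649066861275 mean [0.5679 0.3196 0.0777]
Rsamp 456 c [ 533.9824 -294.099 ] size [35.8629 45.611 ] ang 7.6 z 0.07043376626090647 mean [ 0.5335 -0.2927  0.0708]
term 417 c [459.6754  -4.4861] size [68.4629 23.9667] ang 1.1 z 0.03428188949518285 mean [ 0.4596 -0.0043  0.0343]
green2 939 c [348.4103 -31.8174] size [75.5571 44.8957] ang 17.6 z 0.07255115549627233 mean [ 0.3504 -0.0312  0.0681]
green1 961 c [642.1232 148.81  ] size [45.9722 75.8178] ang 37.8 z 0.07161484628157555 mean [0.6396 0.1471 0.0653]
```

View pics/z1.png

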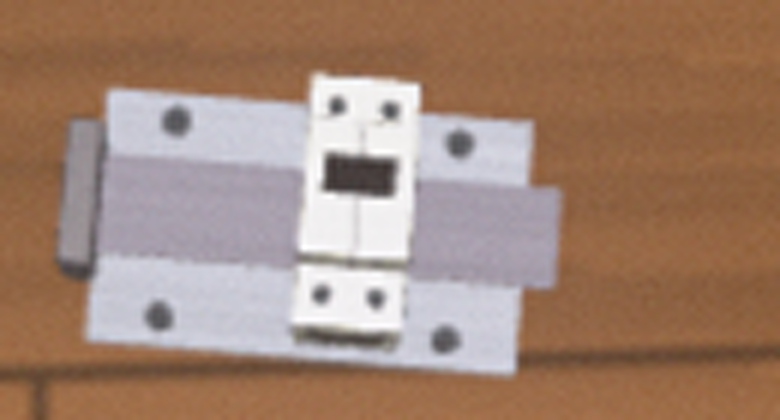

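```bash
cat >> h.py <<'E'
def plan(x,y,z,psi):
    "scaled row that takes the tool from here to TCP x,y,z (m), closing line psi (deg), pointing straight down"
    s=sensors.sense();r=rot(s);d=r.inv().apply(np.array([x,y,z])-s["tcp_pos"])/.3
    a=np.radians(psi);Y=np.array([np.cos(a),np.sin(a),0]);Z=np.array([0,0,-1.]);G=R.from_matrix(np.c_[np.cross(Y,Z),Y,Z])
    t=(r.inv()*G).as_rotvec()/(np.pi/4)
    yy=r.apply([0,1,0]);print("t",round(s["time"],2),"pos",s["tcp_pos"].round(4),"psi",np.degrees(np.arctan2(yy[1],yy[0])).round(1),"q7",s["q"][6].round(2),"rows",np.round(np.linalg.norm(d)*.3/.0417,1),np.round(np.linalg.norm(t)*45/7.16,1))
    print("row",np.r_[d,t].round(4).tolist())
E
python3 -c "
from h import *
plan(.64,-.031,.38,83.7)"
```

```text
t 0.1 pos [0.1844 0.6492 0.4039] psi 74.1 q7 -0.06 rows 19.6 1.3
row [-2.0803, -1.7659, 0.0826, -0.0019, -0.0, -0.2124]
```

apply_moves(targets=[[[-0.693, -0.589, 0.027, 0, 0, 0], [-0.693, -0.589, 0.027, 0, 0, 0], [-0.693, -0.589, 0.027, 0, 0, 0], [-0.693, -0.589, 0.027, 0, 0, 0], [-0.693, -0.589, 0.027, 0, 0, 0], [-0.693, -0.589, 0.027, 0, 0, 0], [-0.693, -0.589, 0.027, 0, 0, 0]]], hand=1)

```text
time: 0.68
tcp_pos: [0.3388, 0.418, 0.3964]
tool_rot: [0.001, 0.14, 0.99, -0.001]
force: [1.2, 0.7, -0.1]
finger_gap: 0.0856
grasp_force: 0.0
```

apply_moves(targets=[[[-0.693, -0.589, 0.027, 0, 0, 0], [-0.693, -0.589, 0.027, 0, 0, 0], [-0.693, -0.589, 0.027, 0, 0, 0], [-0.693, -0.589, 0.027, 0, 0, 0], [-0.693, -0.589, 0.027, 0, 0, 0], [-0.693, -0.589, 0.027, 0, 0, 0], [-0.693, -0.589, 0.027, 0, 0, 0]]])

```text
time: 1.27
tcp_pos: [0.4898, 0.191, 0.3884]
tool_rot: [0.0, 0.14, 0.99, -0.001]
force: [-0.3, 0.0, -0.2]
finger_gap: 0.0857
grasp_force: 0.0
```

apply_moves(targets=[[[-0.693, -0.589, 0.027, 0, 0, -0.212], [-0.693, -0.589, 0.027, 0, 0, -0.212], [-0.693, -0.589, 0.027, 0, 0, -0.212], [-0.693, -0.589, 0.027, 0, 0, -0.212], [-0.693, -0.589, 0.027, 0, 0, -0.212], [-0.693, -0.589, 0.027, 0, 0, -0.212], [-0.693, -0.589, 0.027, 0, 0, -0.212], [-0.693, -0.589, 0.027, 0, 0, -0.212], [-0.693, -0.589, 0.027, 0, 0, -0.212], [-0.693, -0.589, 0.027, 0, 0, -0.212]]])

```text
time: 2.1
tcp_pos: [0.6392, -0.0302, 0.3799]
tool_rot: [-0.001, 0.055, 0.998, 0.0]
force: [-0.0, 0.0, 0.2]
finger_gap: 0.0858
grasp_force: 0.0
```

```bash
python3 - <<'E'
from h import *
plan(.64,-.031,.24,83.7)
c=optics.camera("wrist");np.savez("w1.npz",**c);cv2.imwrite("pics/w1.png",c["color"][...,::-1])
print(np.linalg.inv(c["world_to_cam"])[:3].round(3))
w=cloud(c).reshape(-1,3)
def rect(n,z0,z1,box):
    m=(w[:,2]>z0)&(w[:,2]<z1)&(w[:,0]>box[0])&(w[:,0]<box[1])&(w[:,1]>box[2])&(w[:,1]<box[3]);p=w[m]
    if len(p)<20: return print(n,"none")
    r=cv2.minAreaRect((p[:,:2]*1000).astype(np.float32));print(n,len(p),np.round(r[0],1),np.round(r[1],1),round(r[2],1),p[:,2].mean().round(4),p.mean(0).round(4))
rect("nose",.078,.1,(.58,.70,-.1,.04));rect("rail",.023,.03,(.58,.70,-.12,-.055));rect("bracket",.04,.05,(.6,.7,.04,.09))
rect("railL",.023,.03,(.58,.70,.0,.05))
E
```

```text
t 2.1 pos [ 0.6392 -0.0302  0.3799] psi 83.7 q7 1.49 rows 3.4 0.0
row [-0.0036, -0.0026, 0.4663, 0.0009, -0.0017, 0.0003]
[[ 0.11   0.95   0.293  0.565]
 [ 0.994 -0.105 -0.032 -0.022]
 [-0.     0.295 -0.956  0.349]]
nose 2730 [639.7 -29.5] [36.  45.1] 83.8 0.0861 [ 0.638  -0.0293  0.0861]
rail 1858 [634.7 -76.6] [46.5 35.3] 83.9 0.0262 [ 0.6345 -0.0773  0.0262]
bracket 828 [650.   63.3] [12.6 49.8] 83.4 0.0447 [0.6491 0.0626 0.0447]
railL 2080 [645.9  24.9] [53.3 35.2] 83.9 0.0262 [0.6456 0.025  0.0262]
```

View pics/w1.png

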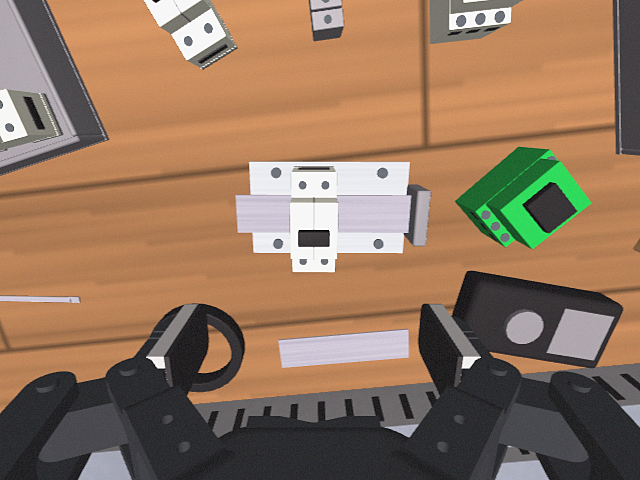

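The wrist view shows the rail breaker at (314,218), with the rail running to its free end at (238,214) and the bracket at (420,215). The nose rectangle is 36×45 at z 86, which agrees with the top view. I'm descending to grip it.

apply_moves(targets=[[[-0.002, 0, 0.13, 0, 0, 0], [-0.002, 0, 0.25, 0, 0, 0], [-0.002, 0, 0.36, 0, 0, 0], [-0.002, 0, 0.45, 0, 0, 0], [-0.002, 0, 0.505, 0, 0, 0], [-0.002, 0, 0.505, 0, 0, 0], [-0.002, 0, 0.505, 0, 0, 0]]])

```text
time: 2.73
tcp_pos: [0.6398, -0.0297, 0.2287]
tool_rot: [-0.001, 0.054, 0.999, 0.0]
force: [0.1, 0.6, 0.0]
finger_gap: 0.0853
grasp_force: 0.0
```

apply_moves(targets=[[[0, 0, 0, 0, 0, 0], [0, 0, 0, 0, 0, 0], [0, 0, 0, 0, 0, 0], [0, 0, 0, 0, 0, 0], [0, 0, 0, 0, 0, 0], [0, 0, 0, 0, 0, 0], [0, 0, 0, 0, 0, 0], [0, 0, 0, 0, 0, 0], [0, 0, 0, 0, 0, 0], [0, 0, 0, 0, 0, 0]]], hand=-1, grip_force=40)

```text
time: 3.57
tcp_pos: [0.6405, -0.0311, 0.2302]
tool_rot: [0.001, 0.055, 0.998, 0.0]
force: [-0.6, 0.6, 6.2]
finger_gap: 0.0355
grasp_force: 40.5
```

apply_moves(targets=[[[0, 0, -0.004, 0, 0, 0], [0, -0.02, -0.004, 0, 0, 0], [0, -0.05, -0.004, 0, 0, 0], [0, -0.08, -0.004, 0, 0, 0], [0, -0.11, -0.004, 0, 0, 0], [0, -0.14, -0.004, 0, 0, 0], [0, -0.17, -0.004, 0, 0, 0], [0, -0.2, -0.004, 0, 0, 0], [0, -0.23, -0.004, 0, 0, 0], [0, -0.26, -0.004, 0, 0, 0], [0, -0.29, -0.004, 0, 0, 0], [0, -0.32, -0.004, 0, 0, 0], [0, -0.35, -0.004, 0, 0, 0], [0, -0.38, -0.004, 0, 0, 0], [0, -0.4, -0.004, 0, 0, 0], [0, -0.4, -0.004, 0, 0, 0]]])

```text
time: 4.9
tcp_pos: [0.6265, -0.1526, 0.23]
tool_rot: [-0.0, 0.056, 0.998, -0.001]
force: [-0.9, 0.2, -2.9]
finger_gap: 0.0357
grasp_force: 40.3
```

```bash
python3 - <<'E'
from h import *
s=sensors.sense();print(s["force"].round(1),s["finger_gap"],s["grasp_force"])
plan(.45,-.30,.33,10)
c=optics.camera("wrist");cv2.imwrite("pics/w2.png",c["color"][...,::-1])
E
```

```text
[-0.9  0.2 -2.9] 0.03568598422493794 40.251841619610786
t 4.9 pos [ 0.6265 -0.1526  0.23  ] psi 83.6 q7 1.67 rows 6.0 10.3
row [0.5295, -0.5546, -0.3324, -0.0015, 0.0008, 1.6345]
```

View pics/w2.png

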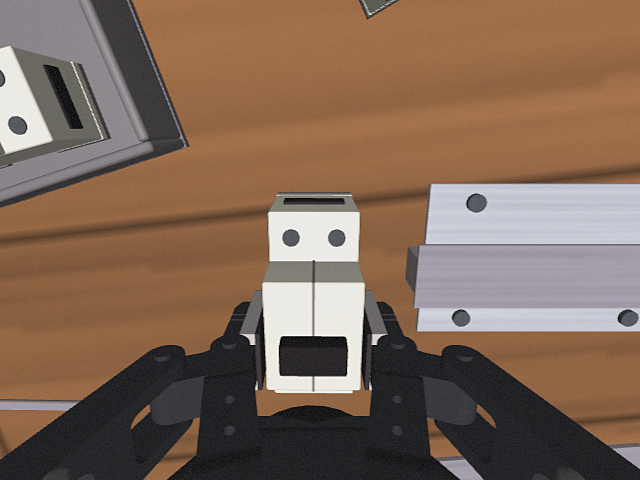

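The breaker is held at (313,310) and stands clear of the rail end at (412,265), so the path upward is free. I'm lifting it and carrying it to the right-hand bin.

apply_moves(targets=[[[0, 0, -0.06, 0, 0, 0], [0, 0, -0.15, 0, 0, 0], [0, 0, -0.27, 0, 0, 0], [0, 0, -0.4, 0, 0, 0], [0.1, -0.08, -0.53, 0, 0, 0.12], [0.2, -0.16, -0.55, 0, 0, 0.26], [0.3, -0.24, -0.55, 0, 0, 0.4], [0.4, -0.32, -0.55, 0, 0, 0.54], [0.5, -0.38, -0.55, 0, 0, 0.68], [0.545, -0.42, -0.55, 0, 0, 0.817], [0.545, -0.42, -0.55, 0, 0, 0.817]]])

```text
time: 5.87
tcp_pos: [0.4466, -0.2598, 0.3957]
tool_rot: [-0.0, 0.372, 0.928, -0.001]
force: [0.8, -0.2, -2.0]
finger_gap: 0.0357
grasp_force: 40.7
```

apply_moves(targets=[[[0, 0, 0, 0, 0, 0.15], [0, 0, 0, 0, 0, 0.3], [0, 0, 0, 0, 0, 0.45], [0, 0, 0, 0, 0, 0.6], [0, 0, 0, 0, 0, 0.75], [0, 0, 0, 0, 0, 0.817], [0, 0, 0, 0, 0, 0.817], [0, 0, 0, 0, 0, 0.817]]])

```text
time: 6.53
tcp_pos: [0.4513, -0.2567, 0.395]
tool_rot: [-0.0, 0.64, 0.768, 0.0]
force: [-0.1, -0.6, -2.3]
finger_gap: 0.0353
grasp_force: 40.6
```

```bash
cat >> h.py <<'E'
def rect(w,n,z0,z1,box):
    w=w.reshape(-1,3);m=(w[:,2]>z0)&(w[:,2]<z1)&(w[:,0]>box[0])&(w[:,0]<box[1])&(w[:,1]>box[2])&(w[:,1]<box[3]);p=w[m]
    if len(p)<20: return print(n,"none")
    r=cv2.minAreaRect((p[:,:2]*1000).astype(np.float32));print(n,len(p),np.round(r[0],1),np.round(r[1],1),round(r[2],1),"z",np.median(p[:,2]).round(4))
E
python3 - <<'E'
from h import *
plan(.406,-.314,.31,10.7)
c=optics.camera("wrist");np.savez("w3.npz",**c);cv2.imwrite("pics/w3.png",c["color"][...,::-1])
w=cloud(c)
rect(w,"bin rim",.042,.047,(.3,.65,-.45,-.17));rect(w,"floor",.003,.008,(.34,.65,-.38,-.22));rect(w,"samp",.066,.085,(.45,.65,-.4,-.2))
E
```

```text
t 6.53 pos [ 0.4513 -0.2567  0.395 ] psi 10.4 q7 0.83 rows 2.7 0.0
row [-0.1605, -0.183, 0.2834, 0.0002, -0.0002, -0.0064]
bin rim 3222 [ 464.9 -301.5] [210.4 144.7] 10.6 z 0.0449
floor 7228 [ 495.7 -292.9] [277.8 140. ] 8.6 z 0.0053
samp 2041 [ 534.1 -293.5] [36.8 46.2] 7.2 z 0.0714
```

View pics/w3.png

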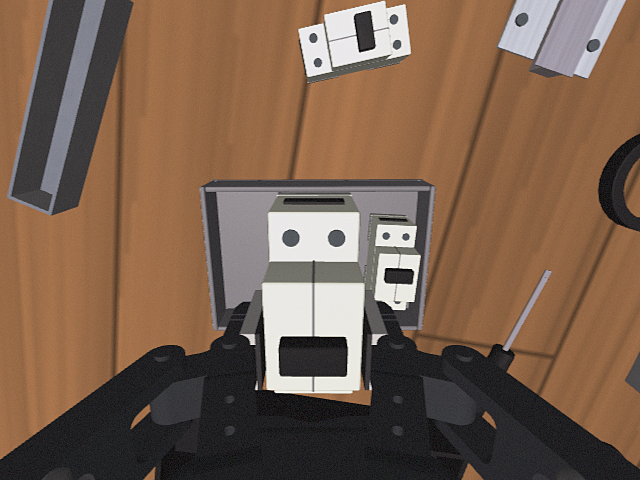

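The bin's walls run from (205,185) to (435,330), with the sample breaker at (395,262) near its +x end. The bin centre is (0.465, -0.3015) and its yaw is 10.6°. I'm placing the breaker at local x = -60.

apply_moves(targets=[[[-0.08, -0.09, 0.1, 0, 0, 0], [-0.156, -0.183, 0.22, 0, 0, -0.005], [-0.156, -0.183, 0.34, 0, 0, -0.005], [-0.156, -0.183, 0.44, 0, 0, -0.005], [-0.156, -0.183, 0.5, 0, 0, -0.005], [-0.156, -0.183, 0.54, 0, 0, -0.005], [-0.156, -0.183, 0.55, 0, 0, -0.005], [-0.156, -0.183, 0.56, 0, 0, -0.005], [-0.156, -0.183, 0.567, 0, 0, -0.005], [-0.156, -0.183, 0.574, 0, 0, -0.005], [-0.156, -0.183, 0.58, 0, 0, -0.005], [-0.156, -0.183, 0.58, 0, 0, -0.005], [-0.156, -0.183, 0.58, 0, 0, -0.005]]])

```text
time: 7.67
tcp_pos: [0.4049, -0.3133, 0.2215]
tool_rot: [0.0, 0.64, 0.768, 0.0]
force: [-0.4, 0.4, -2.5]
finger_gap: 0.0354
grasp_force: 40.7
```

apply_moves(targets=[[[0, 0, 0.004, 0, 0, 0], [0, 0, 0.007, 0, 0, 0], [0, 0, 0.01, 0, 0, 0], [0, 0, 0.013, 0, 0, 0], [0, 0, 0.015, 0, 0, 0], [0, 0, 0.015, 0, 0, 0], [0, 0, 0.015, 0, 0, 0]]])

```text
time: 8.25
tcp_pos: [0.4048, -0.3133, 0.2167]
tool_rot: [-0.0, 0.64, 0.768, 0.0]
force: [0.6, 0.9, -0.5]
finger_gap: 0.0355
grasp_force: 40.9
```

Contact is starting, as the lifted weight has dropped. I'll go 1 mm more and then release partway.

apply_moves(targets=[[[0, 0, 0.003, 0, 0, 0], [0, 0, 0.003, 0, 0, 0], [0, 0, 0.003, 0, 0, 0]]])

```text
time: 8.5
tcp_pos: [0.4047, -0.3133, 0.2165]
tool_rot: [0.0, 0.64, 0.768, 0.0]
force: [-3.0, 3.9, 14.2]
finger_gap: 0.0355
grasp_force: 42.7
```

apply_moves(targets=[[[0, 0, 0, 0, 0, 0], [0, 0, 0, 0, 0, 0], [0, 0, 0, 0, 0, 0], [0, 0, 0, 0, 0, 0], [0, 0, 0, 0, 0, 0], [0, 0, -0.03, 0, 0, 0], [0, 0, -0.08, 0, 0, 0], [0, 0, -0.16, 0, 0, 0], [0, 0, -0.26, 0, 0, 0], [0, 0, -0.36, 0, 0, 0], [0, 0, -0.48, 0, 0, 0], [0, 0, -0.48, 0, 0, 0]]], hand=0.2)

```text
time: 9.5
tcp_pos: [0.4053, -0.3148, 0.366]
tool_rot: [0.004, 0.641, 0.768, 0.001]
force: [2.1, -0.9, -0.8]
finger_gap: 0.0513
grasp_force: 0.0
```

```bash
python3 - <<'E'
from h import *
c=optics.camera("wrist");w=cloud(c);cv2.imwrite("pics/w4.png",c["color"][...,::-1])
rect(w,"placed",.066,.085,(.36,.455,-.4,-.2));rect(w,"samp",.066,.085,(.47,.65,-.4,-.2))
plan(.4597,-.1138,.38,-67.9)
E
```

```text
placed 2790 [ 406.1 -311.4] [36.  45.5] 10.2 z 0.0714
samp 2840 [ 533.8 -293.7] [37.  45.6] 7.6 z 0.0714
t 9.55 pos [ 0.4051 -0.3141  0.3635] psi 10.4 q7 1.0 rows 5.0 10.9
row [0.6239, 0.2994, -0.0563, 0.0091, 0.0003, 1.7391]
```

The first breaker stands at the sample's height. Next is the bench breaker.

apply_moves(targets=[[[0.1, 0.05, -0.056, 0, 0, 0.15], [0.2, 0.1, -0.056, 0, 0, 0.3], [0.32, 0.16, -0.056, 0, 0, 0.45], [0.44, 0.22, -0.056, 0, 0, 0.6], [0.56, 0.28, -0.056, 0, 0, 0.75], [0.624, 0.3, -0.056, 0, 0, 0.87], [0.624, 0.3, -0.056, 0, 0, 0.87]]], hand=1)

```text
time: 10.13
tcp_pos: [0.4605, -0.1075, 0.3755]
tool_rot: [-0.002, 0.86, 0.51, -0.0]
force: [-1.3, 0.7, -0.4]
finger_gap: 0.0852
grasp_force: 0.0
```

apply_moves(targets=[[[0, 0, 0, 0, 0, 0.15], [0, 0, 0, 0, 0, 0.3], [0, 0, 0, 0, 0, 0.45], [0, 0, 0, 0, 0, 0.6], [0, 0, 0, 0, 0, 0.75], [0, 0, 0, 0, 0, 0.87], [0, 0, 0, 0, 0, 0.87], [0, 0, 0, 0, 0, 0.87], [0, 0, 0, 0, 0, 0.87]]])

```text
time: 10.88
tcp_pos: [0.4594, -0.1133, 0.3764]
tool_rot: [-0.0, 0.981, 0.193, -0.0]
force: [0.0, 0.2, -0.2]
finger_gap: 0.0857
grasp_force: 0.0
```

```bash
python3 - <<'E'
from h import *
c=optics.camera("wrist");w=cloud(c)
rect(w,"nose",.058,.08,(.4,.52,-.18,-.05))
rect(w,"all",.03,.08,(.38,.55,-.18,-.04))
plan(.4597,-.1138,.212,-67.9)
E
```

```text
nose 2494 [ 459.8 -112.7] [44.9 36. ] 22.1 z 0.0664
all 4438 [443.1 -76.6] [ 86.6 119.5] 25.2 z 0.0654
t 10.93 pos [ 0.4594 -0.1133  0.3764] psi -67.8 q7 -0.57 rows 3.9 0.0
row [0.0003, 0.002, 0.5481, -0.0001, 0.0003, 0.0029]
```

apply_moves(targets=[[[0, 0, 0.13, 0, 0, 0], [0, 0, 0.26, 0, 0, 0], [0, 0, 0.38, 0, 0, 0], [0, 0, 0.48, 0, 0, 0], [0, 0, 0.545, 0, 0, 0], [0, 0, 0.545, 0, 0, 0], [0, 0, 0.545, 0, 0, 0]]])

```text
time: 11.52
tcp_pos: [0.4593, -0.1135, 0.2128]
tool_rot: [-0.0, 0.981, 0.192, -0.001]
force: [0.3, -0.4, 0.3]
finger_gap: 0.0853
grasp_force: 0.0
```

apply_moves(targets=[[[0, 0, 0, 0, 0, 0], [0, 0, 0, 0, 0, 0], [0, 0, 0, 0, 0, 0], [0, 0, 0, 0, 0, 0], [0, 0, 0, 0, 0, 0], [0, 0, 0, 0, 0, 0], [0, 0, 0, 0, 0, 0], [0, 0, 0, 0, 0, 0], [0, 0, 0, 0, 0, 0], [0, 0, 0, 0, 0, 0]]], hand=-1, grip_force=40)

```text
time: 12.35
tcp_pos: [0.4599, -0.1128, 0.214]
tool_rot: [-0.0, 0.981, 0.192, 0.001]
force: [-0.6, 1.5, 9.6]
finger_gap: 0.0352
grasp_force: 41.8
```

```bash
python3 - <<'E'
from h import *
# bin local (5,0)
plan(.4649+.005*.983,-.3015+.005*.184,.38,10.6)
E
```

```text
t 12.35 pos [ 0.4599 -0.1128  0.214 ] psi -67.9 q7 -0.31 rows 6.0 11.0
row [-0.2039, 0.5924, -0.5536, 0.0017, -0.0016, -1.7442]
```

apply_moves(targets=[[[0, 0, -0.06, 0, 0, 0], [0, 0, -0.15, 0, 0, 0], [0, 0, -0.27, 0, 0, 0], [0, 0.05, -0.4, 0, 0, -0.1], [-0.04, 0.15, -0.5, 0, 0, -0.22], [-0.08, 0.25, -0.554, 0, 0, -0.35], [-0.12, 0.35, -0.554, 0, 0, -0.48], [-0.16, 0.45, -0.554, 0, 0, -0.61], [-0.2, 0.55, -0.554, 0, 0, -0.74], [-0.204, 0.592, -0.554, 0, 0, -0.872], [-0.204, 0.592, -0.554, 0, 0, -0.872]]])

```text
time: 13.27
tcp_pos: [0.4687, -0.3041, 0.3798]
tool_rot: [0.001, 0.86, 0.511, -0.0]
force: [-0.7, 0.4, -2.3]
finger_gap: 0.0354
grasp_force: 41.1
```

apply_moves(targets=[[[0, 0, 0, 0, 0, -0.13], [0, 0, 0, 0, 0, -0.26], [0, 0, 0, 0, 0, -0.4], [0, 0, 0, 0, 0, -0.54], [0, 0, 0, 0, 0, -0.68], [0, 0, 0, 0, 0, -0.8], [0, 0, 0, 0, 0, -0.872], [0, 0, 0, 0, 0, -0.872], [0, 0, 0, 0, 0, -0.872], [0, 0, 0, 0, 0, -0.872]]])

```text
time: 14.1
tcp_pos: [0.4696, -0.3, 0.3792]
tool_rot: [-0.0, 0.64, 0.768, 0.0]
force: [0.1, -1.2, -3.8]
finger_gap: 0.0353
grasp_force: 41.1
```

```bash
python3 - <<'E'
from h import *
plan(.4698,-.3006,.225,10.6)
c=optics.camera("wrist");w=cloud(c);cv2.imwrite("pics/w5.png",c["color"][...,::-1])
E
```

```text
t 14.1 pos [ 0.4696 -0.3     0.3792] psi 10.4 q7 0.88 rows 3.7 0.0
row [-0.0021, 0.0004, 0.5139, -0.0003, -0.0005, -0.0039]
```

View pics/w5.png

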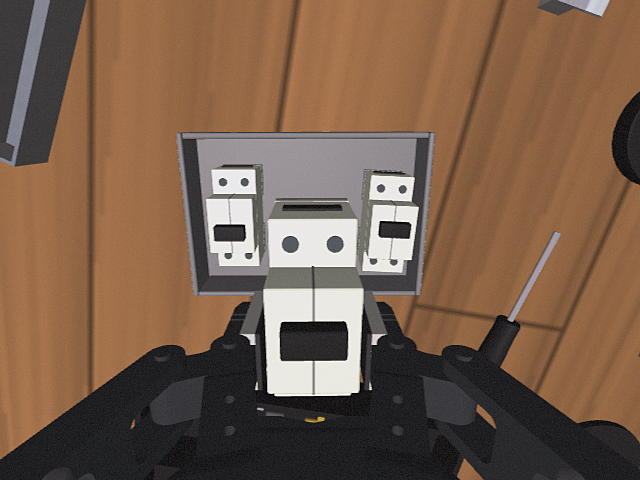

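The placed breaker (233,215) and the sample (390,220) both stand upright in the bin, and the held one (313,300) is centred between them. I'm lowering it.

apply_moves(targets=[[[0, 0, 0.1, 0, 0, 0], [0, 0, 0.22, 0, 0, 0], [0, 0, 0.32, 0, 0, 0], [0, 0, 0.41, 0, 0, 0], [0, 0, 0.47, 0, 0, 0], [0, 0, 0.5, 0, 0, 0], [0, 0, 0.51, 0, 0, 0], [0, 0, 0.515, 0, 0, 0], [0, 0, 0.52, 0, 0, 0], [0, 0, 0.525, 0, 0, 0], [0, 0, 0.53, 0, 0, 0], [0, 0, 0.53, 0, 0, 0]]])

```text
time: 15.15
tcp_pos: [0.4698, -0.3006, 0.2207]
tool_rot: [0.0, 0.639, 0.769, 0.0]
force: [-0.5, 0.6, -2.8]
finger_gap: 0.0352
grasp_force: 41.1
```

apply_moves(targets=[[[0, 0, 0.003, 0, 0, 0], [0, 0, 0.005, 0, 0, 0], [0, 0, 0.005, 0, 0, 0], [0, 0, 0.005, 0, 0, 0]]])

```text
time: 15.48
tcp_pos: [0.4697, -0.3007, 0.2191]
tool_rot: [0.0, 0.639, 0.769, 0.0]
force: [-0.9, 0.3, 2.3]
finger_gap: 0.0357
grasp_force: 41.7
```

apply_moves(targets=[[[0, 0, 0, 0, 0, 0], [0, 0, 0, 0, 0, 0], [0, 0, 0, 0, 0, 0], [0, 0, 0, 0, 0, 0], [0, 0, 0, 0, 0, 0], [0, 0, -0.03, 0, 0, 0], [0, 0, -0.08, 0, 0, 0], [0, 0, -0.16, 0, 0, 0], [0, 0, -0.26, 0, 0, 0], [0, 0, -0.36, 0, 0, 0], [0, 0, -0.5, 0, 0, 0], [0, 0, -0.5, 0, 0, 0]]], hand=0.2)

```text
time: 16.48
tcp_pos: [0.4703, -0.3021, 0.3762]
tool_rot: [0.005, 0.639, 0.769, 0.001]
force: [1.9, -1.0, 0.3]
finger_gap: 0.051
grasp_force: 0.0
```

```bash
python3 - <<'E'
from h import *
c=optics.camera("wrist");w=cloud(c)
rect(w,"p1",.066,.085,(.36,.43,-.4,-.2));rect(w,"p2",.066,.085,(.435,.505,-.4,-.2));rect(w,"samp",.066,.085,(.508,.65,-.4,-.2))
plan(.470,.107,.40,89.3)
E
```

```text
p1 2636 [ 406.2 -311.3] [36.3 45.4] 10.2 z 0.0715
p2 2572 [ 470.3 -302.5] [36.  45.7] 10.2 z 0.0715
samp 2586 [ 533.9 -293.3] [36.4 45.1] 7.7 z 0.0714
t 16.53 pos [ 0.4701 -0.3015  0.3733] psi 10.5 q7 0.89 rows 9.8 11.0
row [1.3383, 0.2492, -0.0941, 0.0023, 0.0106, -1.7503]
```

apply_moves(targets=[[[0.12, 0.02, -0.094, 0, 0, -0.15], [0.25, 0.05, -0.094, 0, 0, -0.3], [0.38, 0.08, -0.094, 0, 0, -0.45], [0.52, 0.1, -0.094, 0, 0, -0.6], [0.64, 0.12, -0.094, 0, 0, -0.75], [0.76, 0.14, -0.094, 0, 0, -0.875], [0.8, 0.15, -0.094, 0, 0, -0.875]]], hand=1)

```text
time: 17.12
tcp_pos: [0.4692, -0.0512, 0.3966]
tool_rot: [-0.001, 0.337, 0.942, 0.001]
force: [0.4, -0.3, -0.3]
finger_gap: 0.0855
grasp_force: 0.0
```

```bash
python3 -c "
from h import *
plan(.470,.107,.40,89.3)"
```

```text
t 17.12 pos [ 0.4692 -0.0512  0.3966] psi 50.6 q7 0.97 rows 3.8 5.4
row [0.3324, 0.4094, -0.0102, 0.0023, -0.0025, -0.8593]
```

apply_moves(targets=[[[0.08, 0.1, -0.01, 0, 0, -0.15], [0.16, 0.2, -0.01, 0, 0, -0.3], [0.24, 0.3, -0.01, 0, 0, -0.45], [0.332, 0.4, -0.01, 0, 0, -0.6], [0.332, 0.41, -0.01, 0, 0, -0.75], [0.332, 0.41, -0.01, 0, 0, -0.86], [0.332, 0.41, -0.01, 0, 0, -0.86], [0.332, 0.41, -0.01, 0, 0, -0.86], [0.332, 0.41, -0.01, 0, 0, -0.86]]])

```text
time: 17.87
tcp_pos: [0.4727, 0.1012, 0.3997]
tool_rot: [-0.0, 0.014, 1.0, -0.0]
force: [0.2, -0.8, 0.7]
finger_gap: 0.0854
grasp_force: 0.0
```

```bash
python3 - <<'E'
from h import *
c=optics.camera("wrist");w=cloud(c)
rect(w,"upper",.066,.09,(.4,.55,.03,.18));rect(w,"all",.04,.09,(.4,.55,.04,.18))
plan(.470,.107,.220,89.3)
E
```

```text
upper 3488 [469.9 108.5] [45.1 55.4] 89.3 z 0.0746
all 4346 [469.8 108.4] [45.1 75.6] 88.6 z 0.0742
t 17.92 pos [0.4728 0.1012 0.3998] psi 88.4 q7 1.22 rows 4.3 0.1
row [0.0096, 0.0193, 0.5993, -0.0003, -0.0004, -0.0197]
```

apply_moves(targets=[[[0.01, 0.024, 0.12, 0, 0, -0.02], [0.01, 0.024, 0.25, 0, 0, -0.02], [0.01, 0.024, 0.37, 0, 0, -0.02], [0.01, 0.024, 0.48, 0, 0, -0.02], [0.01, 0.024, 0.56, 0, 0, -0.02], [0.01, 0.024, 0.605, 0, 0, -0.02], [0.01, 0.024, 0.605, 0, 0, -0.02], [0.01, 0.024, 0.605, 0, 0, -0.02]]])

```text
time: 18.58
tcp_pos: [0.47, 0.1087, 0.2181]
tool_rot: [-0.001, 0.005, 1.0, -0.0]
force: [-0.2, -0.8, 0.9]
finger_gap: 0.0851
grasp_force: 0.0
```

apply_moves(targets=[[[0, 0, 0, 0, 0, 0], [0, 0, 0, 0, 0, 0], [0, 0, 0, 0, 0, 0], [0, 0, 0, 0, 0, 0], [0, 0, 0, 0, 0, 0], [0, 0, 0, 0, 0, 0], [0, 0, 0, 0, 0, 0], [0, 0, 0, 0, 0, 0], [0, 0, 0, 0, 0, 0]]], hand=-1, grip_force=45)

```text
time: 19.33
tcp_pos: [0.4703, 0.109, 0.2195]
tool_rot: [0.001, 0.004, 1.0, 0.0]
force: [-0.3, -1.4, 6.7]
finger_gap: 0.0445
grasp_force: 44.8
```

```bash
python3 - <<'E'
from h import *
a=np.radians(8.9);print(np.cos(a),np.sin(a))
plan(.5049-.025*np.cos(a),.3126-.025*np.sin(a),.38,8.9)
E
```

```text
0.9879598657693891 0.1547103862994681
t 19.33 pos [0.4703 0.109  0.2195] psi 89.5 q7 1.2 rows 6.1 11.3
row [-0.0281, 0.6662, -0.5345, 0.0022, 0.0017, 1.7912]
```

apply_moves(targets=[[[0, 0, -0.06, 0, 0, 0], [0, 0, -0.15, 0, 0, 0], [0, 0, -0.27, 0, 0, 0], [0, 0.05, -0.39, 0, 0, 0.1], [-0.01, 0.15, -0.48, 0, 0, 0.22], [-0.02, 0.26, -0.535, 0, 0, 0.35], [-0.028, 0.37, -0.535, 0, 0, 0.49], [-0.028, 0.48, -0.535, 0, 0, 0.63], [-0.028, 0.58, -0.535, 0, 0, 0.77], [-0.028, 0.666, -0.535, 0, 0, 0.896], [-0.028, 0.666, -0.535, 0, 0, 0.896]]])

```text
time: 20.25
tcp_pos: [0.4783, 0.3151, 0.3788]
tool_rot: [-0.001, 0.348, 0.937, 0.002]
force: [-0.2, 0.6, -3.6]
finger_gap: 0.0442
grasp_force: 48.2
```

apply_moves(targets=[[[0, 0, 0, 0, 0, 0.13], [0, 0, 0, 0, 0, 0.26], [0, 0, 0, 0, 0, 0.4], [0, 0, 0, 0, 0, 0.54], [0, 0, 0, 0, 0, 0.68], [0, 0, 0, 0, 0, 0.8], [0, 0, 0, 0, 0, 0.895], [0, 0, 0, 0, 0, 0.895], [0, 0, 0, 0, 0, 0.895], [0, 0, 0, 0, 0, 0.895]]])

```text
time: 21.08
tcp_pos: [0.4799, 0.3087, 0.379]
tool_rot: [-0.0, 0.649, 0.761, -0.0]
force: [-0.1, 0.6, -3.5]
finger_gap: 0.0444
grasp_force: 48.1
```

```bash
python3 - <<'E'
from h import *
c=optics.camera("wrist");w=cloud(c);cv2.imwrite("pics/w6.png",c["color"][...,::-1])
rect(w,"bin rim",.042,.047,(.35,.65,.2,.42));rect(w,"samp",.066,.09,(.53,.65,.25,.42))
plan(.4802,.3087,.229,8.9)
E
```

```text
bin rim 4078 [504.8 314.2] [210.2 144.4] 8.7 z 0.0449
samp 4389 [569.3 324.7] [45.5 55. ] 8.8 z 0.0796
t 21.13 pos [0.48   0.3087 0.379 ] psi 9.1 q7 -0.31 rows 3.6 0.0
row [-0.0001, 0.0008, 0.5, -0.0001, -0.0002, 0.0037]
```

View pics/w6.png

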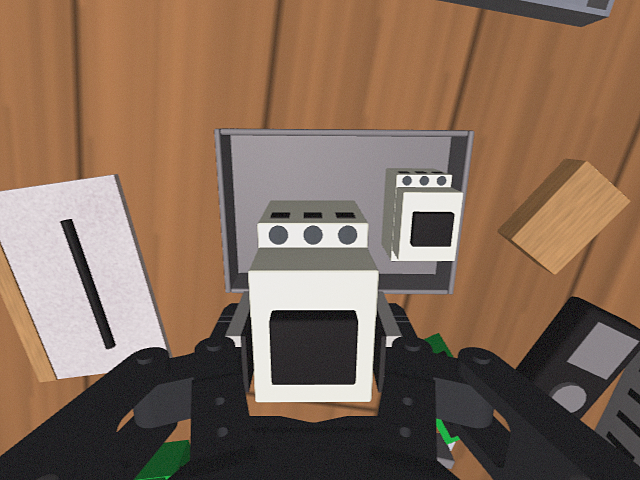

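The held contactor (313,330) is over the contactor bin, left of its sample (425,220). I'm lowering it.

apply_moves(targets=[[[0.005, 0, 0.1, 0, 0, 0], [0.005, 0, 0.22, 0, 0, 0], [0.005, 0, 0.32, 0, 0, 0], [0.005, 0, 0.4, 0, 0, 0], [0.005, 0, 0.45, 0, 0, 0], [0.005, 0, 0.48, 0, 0, 0], [0.005, 0, 0.49, 0, 0, 0], [0.005, 0, 0.495, 0, 0, 0], [0.005, 0, 0.5, 0, 0, 0], [0.005, 0, 0.505, 0, 0, 0], [0.005, 0, 0.51, 0, 0, 0], [0.005, 0, 0.51, 0, 0, 0]]])

```text
time: 22.13
tcp_pos: [0.4799, 0.3104, 0.2263]
tool_rot: [0.0, 0.65, 0.76, 0.0]
force: [0.1, 0.2, -3.3]
finger_gap: 0.0444
grasp_force: 48.1
```

apply_moves(targets=[[[0, 0, 0.003, 0, 0, 0], [0, 0, 0.005, 0, 0, 0], [0, 0, 0.006, 0, 0, 0], [0, 0, 0.006, 0, 0, 0]]])

```text
time: 22.47
tcp_pos: [0.4799, 0.3104, 0.2246]
tool_rot: [-0.0, 0.65, 0.76, 0.0]
force: [-2.2, 0.3, 4.8]
finger_gap: 0.0443
grasp_force: 48.9
```

Contact is made, so I'll release (opening to about 62 mm) and retreat.

apply_moves(targets=[[[0, 0, 0, 0, 0, 0], [0, 0, 0, 0, 0, 0], [0, 0, 0, 0, 0, 0], [0, 0, 0, 0, 0, 0], [0, 0, 0, 0, 0, 0], [0, 0, -0.03, 0, 0, 0], [0, 0, -0.08, 0, 0, 0], [0, 0, -0.16, 0, 0, 0], [0, 0, -0.26, 0, 0, 0], [0, 0, -0.36, 0, 0, 0], [0, 0, -0.5, 0, 0, 0], [0, 0, -0.6, 0, 0, 0], [0, 0, -0.6, 0, 0, 0]]], hand=0.45)

```text
time: 23.55
tcp_pos: [0.4811, 0.3102, 0.4112]
tool_rot: [0.001, 0.65, 0.76, 0.005]
force: [1.4, 0.4, -0.5]
finger_gap: 0.0616
grasp_force: 0.0
```

```bash
python3 - <<'E'
from h import *
c=optics.camera("wrist");w=cloud(c)
rect(w,"placed",.066,.09,(.42,.53,.24,.38));rect(w,"samp",.066,.09,(.535,.65,.25,.42))
c=optics.camera("side");cv2.imwrite("pics/side2.png",c["color"][...,::-1])
print(sensors.sense()["time"])
E
```

```text
placed 3385 [480.4 311.8] [45.  55.5] 8.9 z 0.0796
samp 3539 [569.5 324.5] [45.5 55.5] 9.1 z 0.0796
23.65
```

View pics/side2.png

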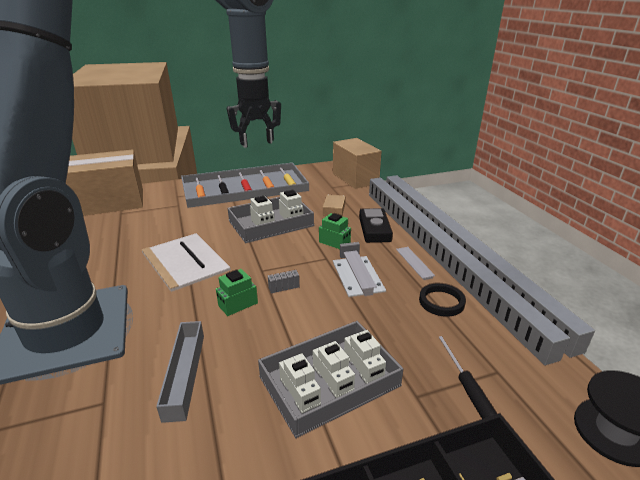

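The side view shows three breakers upright in the near bin (335,370) and two contactors upright in the far bin (277,207). The rail is empty, the bystanders haven't moved, and the gripper is clear.

```bash
python3 -c "
from rig import finish_job
print(finish_job())"
```

```text
the job is handed in; nothing more can be done
None
```

The job is handed in at about 24 s: both breakers stand upright in the breaker bin and the loose contactor in the contactor bin. The last pictures showed both samples upright in their bins and no sign that anything else on the bench had moved.

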